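# Seat the red candle blank against the drilling stop

### The job

At the ornament stall two turned wooden candles, one red and one green, lie in the V-grooves of a drilling cradle. Push the red one along its groove, without lifting it out, until its end touches the yellow end stop, and leave it there ready to be drilled. Leave the green one where it is.

Things in the scene. Friction and masses are not known exactly. Their poses are not given: they have to be found in the camera images.
- red_rod: The red candle: a round wooden rod 28 mm in diameter and 120 mm long, about 60 g, painted red with bare wood at both ends. It lies in one of the two grooves (either one), 60 to 120 mm short of the end stop, and slides easily. Origin at its centre, on its axis; its x axis runs along the rod. Its axis lies 37.8 mm above the table and its top 52 mm, so the rod stands 20 mm proud of the groove's lips.
- green_rod: The green candle: the same rod painted green, in the other groove, likewise short of the stop. Origin at its centre, x along the rod. A bystander.
- jig: The drilling cradle: a fixed light-wood block 300 mm long (x), 150 mm wide (y) and 32 mm high, with two 90-degree V-grooves along its x axis, at y = +38 mm and y = -38 mm, each 28 mm wide at the lips and 14 mm deep, open at the -x end. Origin at the centre of its underside; +x points along the grooves towards the end stop.
- end_stop: The yellow end stop: a fixed bar across the +x end of the cradle, 150 mm wide (y), 20 mm thick, its top 24 mm above the lips of the grooves (56 mm above the table). Origin in the middle of the face that the rods meet, at lip height, 130 mm from the cradle's origin; x as for the cradle (the bar lies on its +x side). A rod touches it when the rod's centre is 60 mm before this face.
There are look-alikes about, which are no part of the job. Several things have the shape of the red_rod; the one meant has the colours described above.

How it is judged:
By the outcome, as a careful person would: the job done as asked, in the order asked, and still so for the second after the job is handed in, with the robot touching nothing.
It also fails if it takes over 32 s, if anything falls off the work surface, if the arm or the gripper's body presses on something with over 40 N, if the wrist force passes 120 N, or if a joint passes its speed limit or range.

### The arm

A 6-joint arm with a two-finger parallel gripper is mounted at the origin on the work surface. World frame = base frame: x ahead of the robot, y to its left, z up, the work surface at z = 0. Lengths are in m, angles in rad, forces in N, time in s.
With the tool pointing down it reaches from about 0.375 to 0.925 m from the base axis. Payload 5.7 kg.
Tool frame: the origin (TCP) lies at the very end of the fingers, on their centre line; the grasp point (between the pads) lies 19 mm behind it (pinch_z is the distance from the TCP to the grasp point, in m); z points along the fingers, y is the direction in which the jaws open and shut (so a half turn about z gives the same grasp; the last joint's range is limited). The gripper opens to 85 mm and grips with 20 to 120 N. Pads are 22 mm wide; open, the fingers measure 114 mm over their backs; the gripper's body (76 mm by 85 mm) begins 54 mm behind the grasp point. The pads swing forward as they close: fully open they stand 13 mm farther back than shut.
Start: joints at [-1.455, 0.359, 1.51, -0, 1.272, -0.115], TCP at [0.137, -0.584, 0.231] pointing down, gripper open.
Joint ranges: [-2.97, 2.97], [-1.01, 2.36], [0.21, 2.38], [-0.96, 4.11], [0.2, 2.71], [-2.98, 2.98]. Speed limits (rad/s): [2.39, 2.39, 3.14, 3.14, 3.14, 3.14].

### API

Orientations are given as [roll, pitch, yaw] about the fixed x, y, z axes, in that order (R = Rz(yaw) Ry(pitch) Rx(roll)).
In Python, from plant import * gives the robot as it stands.
- The arm moves only by the tool send_rows, never from a script. Its argument "plan" is a list of rows, each an object with "travel": the shift along the tool's x, y, z in mm, a list of three; "turn": the turn about the tool's z in degrees; "jaw": the closure, from 0 (fully open) to 1 (shut). In form: [{"travel": [dx, dy, dz], "turn": turn, "jaw": jaw}, ...]. A call has 1 to 5 rows; each row is the pose to reach, as a shift and turn from the pose commanded when the call began, along the tool's axes at that moment; what a row does not reach only later rows make up. A row lasts 1/10 s, in which the tool goes at most 50 mm and 8.59 degrees, less where a joint would pass 70% of its speed; a pose out of reach is approached as far as the arm can. A call with a gripper value outside its range is refused whole. The fingers move at their own pace and stop on an object; "squeeze" is the grip in N (left out, the last holds). Time passes only in rows, so rows that repeat a pose let the fingers close. It gives the time, the measured TCP pose, the force and the opening at its end, in the units of the state.
- state(): the state, without advancing time (a new reading comes with each control period).
- grab_frame(name): name is "scene" or "side" or "wrist"; returns a dict with "pixels" (384x512x3 uint8, red, green, blue), "fx", "fy", "cx", "cy" (pixels), "cam_to_world" (4x4, takes a point from camera to world coordinates); the wrist camera has in their place "T_tool_cam" (4x4, takes a point from camera to tool coordinates, whose origin is the TCP and whose axes are the flange's). Camera axes: x right, y down, z forward; pixel columns grow to the right and rows downward; lengths in m; the calibration is good to about 2 mm. A picture is of the moment at which its call begins: read the wrist's pose just before it. There is no depth.
- hand_in(): hands the job in, once; it reports no verdict.
The state is a dict: "clock": time; "qpos": joint angles; "qvel": joint speeds; "joint_torque": joint torques, N m; "ee_pos": TCP position; "ee_rot": TCP orientation; "force": force on the tool from outside, world axes, zero at the start; "ft_torque": the same for the moment, N m; "opening": opening from 0.0 (shut) to 1.0 (fully open).
Only numpy, scipy, OpenCV 4.12 (cv2) and the standard library are available. Lean on these libraries where they do the work, as an engineer would, in place of code of your own. Each camera call takes 0.05 s, during which the arm holds its last target. There are 200 camera calls.

## Working session

There is one attempt and no reset: what is moved stays moved. The work goes in short steps, Python scripts to look and compute and a tool call to move; the robot and the scene stay as the last step left them, time stands still between calls to the robot, and variables do not carry over. Pictures are saved under pics/ and viewed, about 8 in all and at most 12, crops included, and the job is handed in when it is done.

Besides the shell and the picture viewer there is one more tool, called after "Call:" as name(argument=value, ...) on one line, values as JSON. send_rows: Moves the arm, as the interface text tells. Its arguments: {"type":"object","properties":{"plan":{"type":"array","items":{"type":"object","properties":{"travel":{"type":"array","items":{"type":"number"}},"turn":{"type":"number"},"jaw":{"type":"number"}}}},"squeeze":{"type":"number"}},"required":["plan"]}

```bash
mkdir -p pics; cat > h.py <<'E'
from plant import *
import numpy as np, cv2
def snap(n,f):
    d=grab_frame(n); d=dict(d); cv2.imwrite(f'pics/{f}.png',cv2.cvtColor(np.asarray(d['pixels'],np.uint8),cv2.COLOR_RGB2BGR)); return d
def ray(d,uv,z):
    T=np.array(d['cam_to_world']); r=T[:3,:3]@np.array([(uv[0]-d['cx'])/d['fx'],(uv[1]-d['cy'])/d['fy'],1]); o=T[:3,3]
    return o+r*(z-o[2])/r[2]
E
python3 - <<'E'
from h import *
import pickle
a=snap('scene','scene0');b=snap('side','side0')
pickle.dump((a,b),open('f0.pkl','wb'))
for d in(a,b): print(d['fx'],d['cx'],d['cy'],np.round(d['cam_to_world'],3).tolist())
print(state())
E
```

```text
482.65749820987105 254.6173980893381 193.3167494119834 [[0.292, 0.718, -0.632, 1.158], [0.956, -0.211, 0.203, -0.179], [0.013, -0.664, -0.748, 0.72], [0.0, 0.0, 0.0, 1.0]]
435.18980826595885 255.55434708888637 181.49333368534096 [[-0.906, -0.204, 0.371, 0.212], [-0.424, 0.456, -0.783, 0.787], [-0.009, -0.866, -0.499, 0.571], [0.0, 0.0, 0.0, 1.0]]
{'clock': 0.1, 'qpos': array([-1.45507797e+00,  3.59434314e-01,  1.51135411e+00, -1.35390144e-05,
        1.27251669e+00, -1.15104013e-01]), 'qvel': array([-7.87131154e-05,  6.04203419e-04, -2.84349683e-03, -1.02715155e-03,
        2.23135776e-04, -4.64369340e-04]), 'joint_torque': array([-4.03214590e-04, -5.28654277e+01, -2.79350406e+01, -2.59981889e-04,
        4.98930167e-03,  2.21212156e-05]), 'ee_pos': array([ 0.13717846, -0.5834548 ,  0.23052548]), 'ee_rot': array([-3.13989004e+00, -1.83827364e-04,  2.30826202e-01]), 'force': array([0.18192668, 0.47753609, 0.4767095 ]), 'ft_torque': array([0.01636594, 0.08845021, 0.03214793]), 'opening': 0.9993057040975136}
```

View pics/scene0.png

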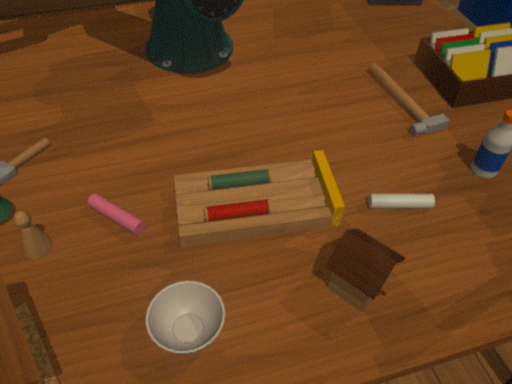

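View pics/side0.png

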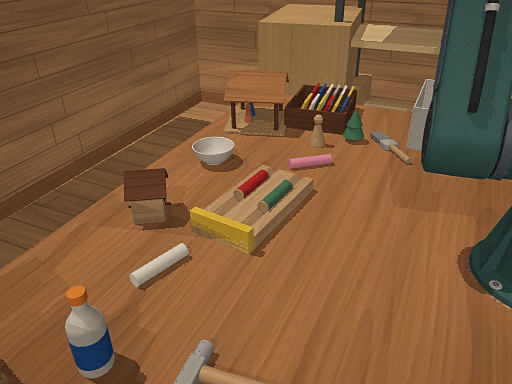

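The red candidates are the red rod in the near groove (scene 237,210; side 253,183), the pink loose rod (116,214) and the red slip in the box (452,42). The other rods of this shape are green (240,179) and white (401,201). The one I want is the red rod with bare wood ends in the cradle. The stop is at the image-right end in the scene view.

```bash
python3 - <<'E'
from h import *
import pickle
a,b=pickle.load(open('f0.pkl','rb'))
for n,d in(('scene',a),('side',b)):
    h=cv2.cvtColor(np.asarray(d['pixels'],np.uint8),cv2.COLOR_RGB2HSV)
    H,S,V=[h[...,i].astype(int) for i in range(3)]
    ms={'red':((H<5)|(H>174))&(S>180)&(V>60),'green':(H>60)&(H<95)&(S>90)&(V>40),'yel':(H>22)&(H<30)&(S>195)&(V>90)}
    box=(165,350,145,250) if n=='scene' else (185,320,160,252)
    for k,m in ms.items():
        m=m.copy(); M=np.zeros_like(m); M[box[2]:box[3],box[0]:box[1]]=1; m&=M
        c=max(cv2.findContours(m.astype(np.uint8),0,2)[0],key=cv2.contourArea)
        r=cv2.boxPoints(cv2.minAreaRect(c)); 
        print(n,k,cv2.contourArea(c),np.round(r).tolist())
        if k!='yel':
            p=[(r[i]+r[(i+1)%4])/2 for i in range(4)]
            L=[np.linalg.norm(p[i]-p[i-2]) for i in range(2)]; i=int(np.argmax(L))
            for q in(p[i],p[i-2]): print('  end',np.round(q,1),np.round(ray(d,q,.042),4))
        else:
            print('  poly',[(x.tolist(),np.round(ray(d,x,.056),4).tolist()) for x in cv2.approxPolyDP(c,2.5,True)[:,0]])
im=cv2.imread('pics/scene0.png')[145:250,165:350]; s=cv2.imread('pics/side0.png')[155:255,180:325]
im=cv2.resize(im,None,fx=4,fy=4,interpolation=2);s=cv2.resize(s,(580*0+240,166));
cv2.imwrite('pics/crop.png',im)
E
```

```text
scene red 535.5 [[207.0, 207.0], [266.0, 200.0], [268.0, 212.0], [209.0, 220.0]]
  end [267.3 206. ] [0.6217 0.0184 0.042 ]
  end [208.2 213.7] [ 0.6089 -0.0897  0.042 ]
scene green 0.0 [[213.0, 182.0], [213.0, 182.0], [213.0, 182.0], [213.0, 182.0]]
  end [213. 182.] [ 0.5351 -0.0628  0.042 ]
  end [213. 182.] [ 0.5351 -0.0628  0.042 ]
scene yel 0.0 [[335.0, 207.0], [335.0, 207.0], [335.0, 207.0], [335.0, 207.0]]
  poly [([335, 207], [0.6694, 0.1306, 0.056])]
side red 304.0 [[237.0, 188.0], [262.0, 167.0], [269.0, 176.0], [244.0, 197.0]]
  end [265.9 171.6] [ 0.6026 -0.0979  0.042 ]
  end [240.6 192.4] [0.6158 0.0184 0.042 ]
side green 316.0 [[262.0, 200.0], [286.0, 178.0], [294.0, 186.0], [269.0, 208.0]]
  end [290. 182.] [ 0.5279 -0.0738  0.042 ]
  end [265.4 203.9] [0.5428 0.04   0.042 ]
side yel 0.0 [[243.0, 224.0], [243.0, 224.0], [243.0, 224.0], [243.0, 224.0]]
  poly [([243, 224], [0.5451, 0.1467, 0.056])]
```

View pics/crop.png

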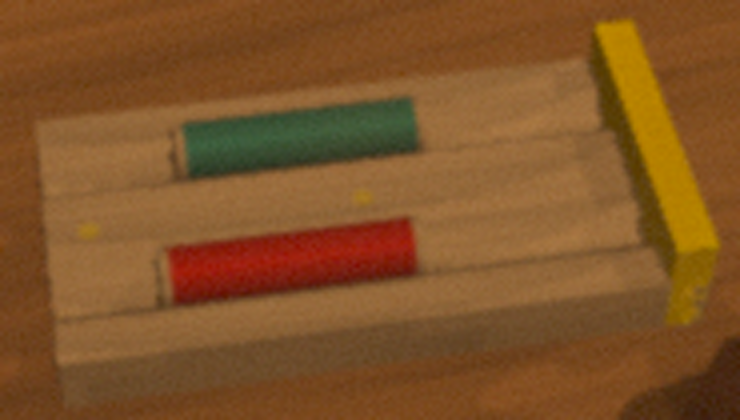

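The crop shows the red rod with a bare end at crop (160,278), the rod's right end at (413,245), and the stop's inner top edge from (595,27) to (682,250). This is the right rod, and the groove behind it is clear.

```bash
python3 - <<'E'
from h import *
import pickle
a,b=pickle.load(open('f0.pkl','rb'))
P=lambda x,y,z: ray(a,(165+(x-1.5)/4,145+(y-1.5)/4),z)
sf=P(595,27,.056),P(682,250,.056); L=P(38,122,.032),P(57,320,.032); near=P(664,247,.032)
print('stop',sf,np.linalg.norm(sf[0]-sf[1])); print('left',L,np.linalg.norm(L[0]-L[1]))
ang=lambda v:np.degrees(np.arctan2(v[1],v[0]))
print('dirs stop-normal',ang(sf[0]-sf[1])-90+180+0,'near edge',ang(near-L[1]),'left edge',ang(L[0]-L[1]))
ms=(sf[0]+sf[1])/2; ml=(L[0]+L[1])/2; v=ms-ml; print('mid axis',ml,ms,ang(v),np.linalg.norm(v[:2]),'should be 280')
# side: same for both edges of red
yaw=np.radians(83.0); u=np.array([np.cos(yaw),np.sin(yaw)])
e0=P(165,278,.045);e1=P(413,245,.045); print('rod ends',e0,e1,np.linalg.norm(e1-e0),ang(e1-e0))
n=np.array([-u[1],u[0]]); 
for q in(e0,e1): print((q-ml)[:2]@u*1000,(q-ml)[:2]@n*1000)
E
```

```text
stop (array([0.52304192, 0.14679844, 0.056     ]), array([0.66969446, 0.1306727 , 0.056     ])) 0.14753645993977127
left (array([ 0.48654701, -0.13000335,  0.032     ]), array([ 0.61049701, -0.14477023,  0.032     ])) 0.12482653093780162
dirs stop-normal 263.7250338742236 near edge 82.35951368302031 left edge 173.20604630535033
mid axis [ 0.54852201 -0.13738679  0.032     ] [0.59636819 0.13873557 0.056     ] 80.16946376325474 0.28023706974212464 should be 280
rod ends [ 0.61101941 -0.09436147  0.045     ] [0.62404262 0.01866755 0.045     ] 0.11377681391811952 83.42736012248194
50.321140868593616 -56.788090247088135
164.09478985397715 -55.939454925452125
```

```bash
cat >> h.py <<'E'
from scipy.spatial.transform import Rotation as Ro
def go(t,yaw=83.4):
    s=state(); R=Ro.from_euler('xyz',s['ee_rot']); y=np.degrees(s['ee_rot'][2])
    print('clk',round(s['clock'],2),'pos',np.round(s['ee_pos'],4),'rpy',np.round(np.degrees(s['ee_rot']),1),'F',np.round(s['force'],1),'open',round(s['opening'],2))
    print('travel',np.round(R.inv().apply(np.array(t)-s['ee_pos'])*1000,1),'turn',round(-(yaw-y),1),'q',np.round(s['qpos'],2))
E
python3 -c "
from h import *
go([.603,-.131,.2])"
```

```text
clk 0.1 pos [ 0.1372 -0.5835  0.2305] rpy [-179.9   -0.    13.2] F [0.2 0.5 0.5] open 1.0
travel [ 557.  -333.8   31.2] turn -70.2 q [-1.46  0.36  1.51 -0.    1.27 -0.12]
```

Call:
send_rows(plan=[{"travel": [43,-26,2],"turn": -8,"jaw": 1},{"travel": [86,-51,5],"turn": -16,"jaw": 1},{"travel": [128,-77,7],"turn": -24,"jaw": 1},{"travel": [170,-102,10],"turn": -32,"jaw": 1},{"travel": [213,-128,12],"turn": -40,"jaw": 1}])

```text
clock: 0.6
ee_pos: [0.316, -0.4093, 0.2189]
ee_rot: [-3.141, -0.0, 0.934]
force: [1.4, -0.4, 0.4]
opening: 0.148
```

```bash
python3 -c "
from h import *
go([.603,-.131,.2])"
```

```text
clk 0.6 pos [ 0.316  -0.4093  0.2189] rpy [-180.    -0.    53.5] F [ 1.4 -0.4  0.4] open 0.15
travel [394.4  65.3  19. ] turn -29.9 q [-1.05  0.25  1.7   0.    1.19 -0.41]
```

Call:
send_rows(plan=[{"travel": [48,8,2],"turn": -7,"jaw": 1},{"travel": [96,16,5],"turn": -14,"jaw": 1},{"travel": [144,24,7],"turn": -21,"jaw": 1},{"travel": [192,32,10],"turn": -28,"jaw": 1},{"travel": [240,40,12],"turn": -30,"jaw": 1}])

```text
clock: 1.1
ee_pos: [0.4917, -0.2408, 0.2069]
ee_rot: [-3.141, -0.0, 1.456]
force: [0.4, -0.3, 0.0]
opening: -0.003
```

```bash
python3 -c "
from h import *
go([.603,-.131,.12])"
```

```text
clk 1.1 pos [ 0.4917 -0.2408  0.2069] rpy [-180.    -0.    83.4] F [ 0.4 -0.3  0. ] open -0.0
travel [121.8  98.1  86.9] turn 0.0 q [-0.58  0.31  1.65 -0.    1.18 -0.47]
```

Call:
send_rows(plan=[{"travel": [30,24,20],"turn": 0,"jaw": 1},{"travel": [60,49,43],"turn": 0,"jaw": 1},{"travel": [90,73,65],"turn": 0,"jaw": 1},{"travel": [122,98,87],"turn": 0,"jaw": 1},{"travel": [122,98,87],"turn": 0,"jaw": 1}])

```text
clock: 1.6
ee_pos: [0.6035, -0.1289, 0.1168]
ee_rot: [-3.138, -0.003, 1.456]
force: [-1.9, -0.5, 0.2]
opening: 0.003
```

```bash
python3 -c "
from h import *
go([.603,-.131,.038]); d=snap('wrist','w0'); print(d['fx'],np.round(d['T_tool_cam'],3).tolist())"
```

```text
clk 1.6 pos [ 0.6035 -0.1289  0.1168] rpy [-1.798e+02 -1.000e-01  8.340e+01] F [-1.9 -0.5  0.2] open 0.0
travel [-2.4  0.1 78.7] turn 0.0 q [-0.32  0.5   1.59  0.    1.06 -0.21]
293.6031911097882 [[-0.001, -0.963, -0.27, 0.068], [1.0, -0.001, 0.0, 0.0], [-0.0, -0.27, 0.963, -0.142], [0.0, 0.0, 0.0, 1.0]]
```

View pics/w0.png

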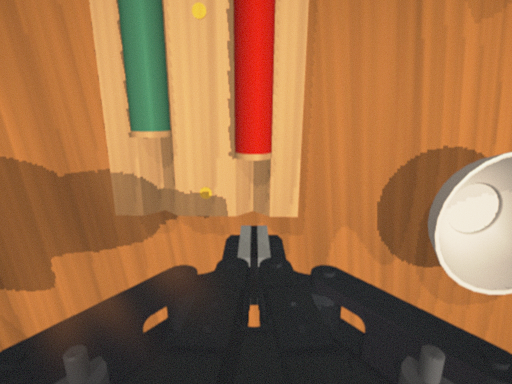

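The wrist view shows the red rod's bare rear end at (253,155) and the cradle's open edge at row 216. The fingers line up with the groove at column 254.

```bash
python3 - <<'E'
from h import *
s=state(); d=dict(grab_frame('wrist'))
T=np.eye(4);T[:3,:3]=Ro.from_euler('xyz',s['ee_rot']).as_matrix();T[:3,3]=s['ee_pos']
d['cam_to_world']=T@np.array(d['T_tool_cam'])
R=T[:3,:3]
for n,uv,z in(('rod rear',(253,156),.045),('rod rear low z',(253,158),.040),('rod far',(254.5,0),.0378),('jig edge',(253,216),.032),('green rear',(151,134),.045),('jigL',(116,215),.032),('jigR',(299,217),.032)):
    p=ray(d,uv,z); print(n,np.round(p,4),'rel tool mm',np.round(R.T@(p-s['ee_pos'])*1000,1))
E
```

```text
rod rear [ 0.606  -0.0966  0.045 ] rel tool mm [34.2 -0.1 73.1]
rod rear low z [ 0.6057 -0.0989  0.04  ] rel tool mm [31.9 -0.1 78.1]
rod far [0.619  0.0061 0.0378] rel tool mm [137.7   1.1  80.4]
jig edge [ 0.5999 -0.1483  0.032 ] rel tool mm [-17.9  -0.2  86. ]
green rear [ 0.5344 -0.0722  0.045 ] rel tool mm [ 50.2 -74.   73.4]
jigL [ 0.4871 -0.1345  0.032 ] rel tool mm [ -17.1 -113.8   86.4]
jigR [ 0.6377 -0.1536  0.032 ] rel tool mm [-18.8  38.   85.9]
```

Call:
send_rows(plan=[{"travel": [-2,0,35],"turn": 0,"jaw": 1},{"travel": [-2,0,60],"turn": 0,"jaw": 1},{"travel": [-2,0,74],"turn": 0,"jaw": 1},{"travel": [-2,0,77],"turn": 0,"jaw": 1},{"travel": [-2,0,77],"turn": 0,"jaw": 1}])

```text
clock: 2.2
ee_pos: [0.6022, -0.1357, 0.0438]
ee_rot: [3.142, 0.0, 1.452]
force: [0.2, -0.7, 0.8]
opening: 0.002
```

```bash
python3 -c "
from h import *
go([.620-.115*.011,.0153-.011,.038])"
```

```text
clk 2.2 pos [ 0.6022 -0.1357  0.0438] rpy [180.    0.   83.2] F [ 0.2 -0.7  0.8] open 0.0
travel [141.   -0.2   5.8] turn -0.2 q [-0.33  0.59  1.64 -0.    0.9  -0.21]
```

Call:
send_rows(plan=[{"travel": [4,0,5],"turn": 0,"jaw": 1},{"travel": [12,0,5],"turn": 0,"jaw": 1},{"travel": [19,0,5],"turn": 0,"jaw": 1},{"travel": [26,0,5],"turn": 0,"jaw": 1},{"travel": [33,0,5],"turn": 0,"jaw": 1}])

```text
clock: 2.7
ee_pos: [0.6066, -0.1015, 0.0387]
ee_rot: [3.141, 0.0, 1.453]
force: [-0.7, -0.5, -0.9]
opening: -0.0
```

Call:
send_rows(plan=[{"travel": [8,0,0],"turn": 0,"jaw": 1},{"travel": [16,0,0],"turn": 0,"jaw": 1},{"travel": [24,0,0],"turn": 0,"jaw": 1},{"travel": [32,0,0],"turn": 0,"jaw": 1},{"travel": [40,0,0],"turn": 0,"jaw": 1}])

```text
clock: 3.2
ee_pos: [0.611, -0.0618, 0.0383]
ee_rot: [3.142, -0.0, 1.453]
force: [-0.4, -0.6, 0.4]
opening: -0.002
```

```bash
python3 -c "
from h import *
go([.620-.115*.011,.0153-.011,.038]); snap('scene','s1')
im=cv2.imread('pics/s1.png')[130:260,150:360];cv2.imwrite('pics/s1c.png',cv2.resize(im,None,fx=3,fy=3,interpolation=2))"
```

```text
clk 3.2 pos [ 0.611  -0.0618  0.0383] rpy [180.   -0.   83.2] F [-0.4 -0.6  0.4] open -0.0
travel [66.6 -0.1  0.3] turn -0.2 q [-0.21  0.6   1.65  0.    0.89 -0.1 ]
```

View pics/s1c.png

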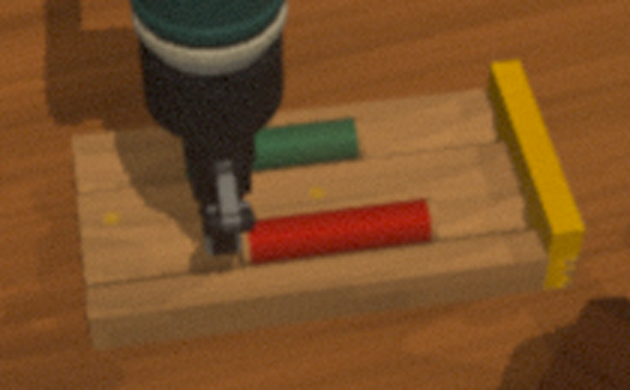

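The fingers are against the red rod's rear end at crop (240,240). The rod has moved forward and sits straight in the groove, the green rod hasn't moved, and about 66 mm remain.

Call:
send_rows(plan=[{"travel": [9,0,0],"turn": 0,"jaw": 1},{"travel": [18,0,0],"turn": 0,"jaw": 1},{"travel": [27,0,0],"turn": 0,"jaw": 1},{"travel": [36,0,0],"turn": 0,"jaw": 1},{"travel": [42,0,0],"turn": 0,"jaw": 1}])

```text
clock: 3.75
ee_pos: [0.6159, -0.0198, 0.0383]
ee_rot: [-3.141, -0.0, 1.453]
force: [-0.1, -0.7, -0.2]
opening: -0.0
```

Call:
send_rows(plan=[{"travel": [3,0,0],"turn": 0,"jaw": 1},{"travel": [6,0,0],"turn": 0,"jaw": 1},{"travel": [9,0,0],"turn": 0,"jaw": 1},{"travel": [12,0,0],"turn": 0,"jaw": 1},{"travel": [14,0,0],"turn": 0,"jaw": 1}])

```text
clock: 4.25
ee_pos: [0.6175, -0.0068, 0.0383]
ee_rot: [-3.142, -0.0, 1.452]
force: [-0.4, -0.2, 0.1]
opening: -0.005
```

Call:
send_rows(plan=[{"travel": [1,0,0],"turn": 0,"jaw": 1},{"travel": [2,0,0],"turn": 0,"jaw": 1},{"travel": [3,0,0],"turn": 0,"jaw": 1},{"travel": [4,0,0],"turn": 0,"jaw": 1},{"travel": [4,0,0],"turn": 0,"jaw": 1}])

```text
clock: 4.75
ee_pos: [0.618, -0.0028, 0.0383]
ee_rot: [-3.142, -0.0, 1.453]
force: [0.4, 0.2, -0.0]
opening: -0.0
```

```bash
python3 -c "
from h import *
go([.620-.115*.011,.0153-.011,.038]); snap('scene','s2')
im=cv2.imread('pics/s2.png')[170:250,240:360];cv2.imwrite('pics/s2c.png',cv2.resize(im,None,fx=5,fy=5,interpolation=2))"
```

```text
clk 4.75 pos [ 0.618  -0.0028  0.0383] rpy [-180.    -0.    83.2] F [ 0.4  0.2 -0. ] open -0.0
travel [ 7.2 -0.1  0.3] turn -0.2 q [-0.12  0.6   1.64  0.    0.89  0.  ]
```

View pics/s2c.png

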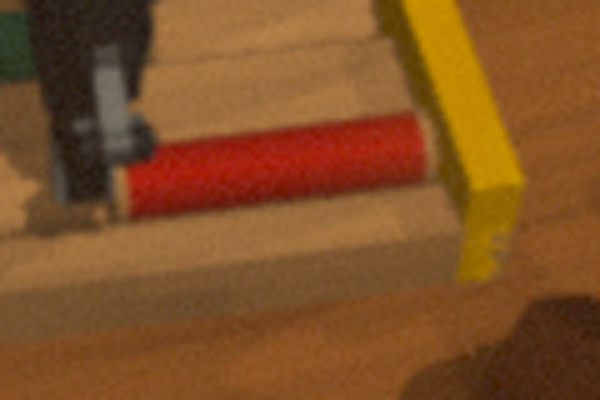

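The rod's front bare end at crop (432,145) is within a few millimetres of the stop face at about (440,150). There is no contact force yet, so I'll creep forward and watch it.

Call:
send_rows(plan=[{"travel": [1,0,0],"turn": 0,"jaw": 1},{"travel": [2,0,0],"turn": 0,"jaw": 1},{"travel": [2,0,0],"turn": 0,"jaw": 1}])

```text
clock: 5.1
ee_pos: [0.6183, -0.0009, 0.0383]
ee_rot: [3.142, -0.0, 1.453]
force: [0.9, -0.1, -0.0]
opening: 0.001
```

Call:
send_rows(plan=[{"travel": [1,0,0],"turn": 0,"jaw": 1},{"travel": [2,0,0],"turn": 0,"jaw": 1},{"travel": [2,0,0],"turn": 0,"jaw": 1}])

```text
clock: 5.4
ee_pos: [0.6185, 0.0012, 0.0383]
ee_rot: [3.142, -0.0, 1.453]
force: [-0.4, -0.6, -0.4]
opening: -0.001
```

Call:
send_rows(plan=[{"travel": [1,0,0],"turn": 0,"jaw": 1},{"travel": [2,0,0],"turn": 0,"jaw": 1},{"travel": [2,0,0],"turn": 0,"jaw": 1}])

```text
clock: 5.7
ee_pos: [0.6186, 0.0019, 0.0384]
ee_rot: [-3.142, 0.002, 1.453]
force: [-0.7, -6.7, 0.4]
opening: 0.002
```

Call:
send_rows(plan=[{"travel": [1,0,0],"turn": 0,"jaw": 1},{"travel": [1,0,0],"turn": 0,"jaw": 1}])

```text
clock: 5.9
ee_pos: [0.6186, 0.0019, 0.0384]
ee_rot: [-3.141, 0.003, 1.453]
force: [0.2, -8.8, 0.9]
opening: 0.001
```

The force rose to 8.8 N with the tool halted at y = 0.002, where the stop was expected. Backing off slowly along the groove, then up.

Call:
send_rows(plan=[{"travel": [-2,0,0],"turn": 0,"jaw": 1},{"travel": [-5,0,0],"turn": 0,"jaw": 1},{"travel": [-12,0,0],"turn": 0,"jaw": 1},{"travel": [-25,0,0],"turn": 0,"jaw": 1},{"travel": [-30,0,0],"turn": 0,"jaw": 1}])

```text
clock: 6.4
ee_pos: [0.6152, -0.0272, 0.0383]
ee_rot: [3.142, 0.0, 1.452]
force: [-0.5, 0.2, -0.4]
opening: -0.002
```

Call:
send_rows(plan=[{"travel": [0,0,-30],"turn": 0,"jaw": 1},{"travel": [0,0,-70],"turn": 0,"jaw": 1},{"travel": [-20,0,-110],"turn": 0,"jaw": 1},{"travel": [-50,0,-140],"turn": 0,"jaw": 1},{"travel": [-50,0,-140],"turn": 0,"jaw": 1}])

```text
clock: 6.9
ee_pos: [0.6125, -0.0796, 0.1835]
ee_rot: [3.132, 0.002, 1.45]
force: [1.3, -0.2, -0.0]
opening: -0.002
```

```bash
python3 - <<'E'
from h import *
go([.6,0,.2]); a=snap('scene','s3'); b=snap('side','d3')
im=cv2.imread('pics/s3.png')[140:250,160:350]; s=cv2.imread('pics/d3.png')[155:255,180:325]
im=cv2.resize(im,(518,300),interpolation=2); s=cv2.resize(s,(435,300),interpolation=2)
c=np.zeros((600,520,3),np.uint8); c[:300,:518]=im; c[300:,:435]=s; cv2.imwrite('pics/fin.png',c)
E
```

```text
clk 6.9 pos [ 0.6125 -0.0796  0.1835] rpy [1.795e+02 1.000e-01 8.310e+01] F [ 1.3 -0.2 -0. ] open -0.0
travel [ 77.5 -21.9 -16.9] turn -0.3 q [-0.24  0.42  1.53 -0.    1.17 -0.12]
```

View pics/fin.png

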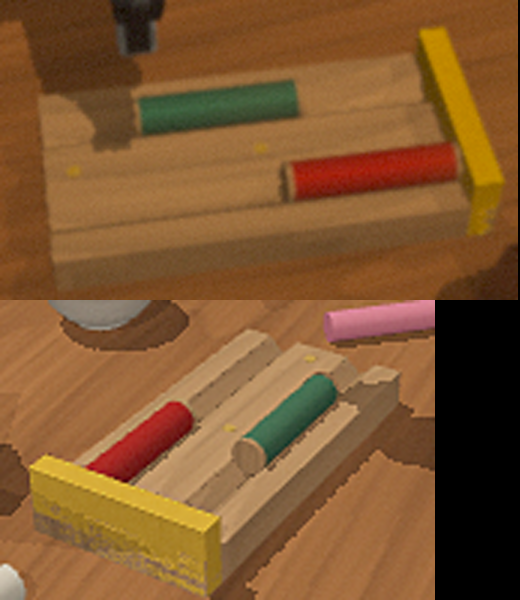

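In the final views the red rod's end meets the stop at (460,160), the rod lies in its groove, and the green rod looks unmoved. One numeric check, then hand in.

```bash
python3 - <<'E'
from h import *
import pickle
a,_=pickle.load(open('f0.pkl','rb'))
def ends(f,k):
    h=cv2.cvtColor(cv2.imread(f'pics/{f}.png'),cv2.COLOR_BGR2HSV).astype(int);H,S,V=h[...,0],h[...,1],h[...,2]
    m=(((H<6)|(H>174))&(S>150)&(V>60)) if k=='r' else (H>60)&(H<95)&(S>70)&(V>30)
    M=np.zeros_like(m);M[145:250,165:350]=1;m&=M.astype(bool)
    c=max(cv2.findContours(m.astype(np.uint8),0,2)[0],key=cv2.contourArea)[:,0]
    q=[c[c[:,0]<c[:,0].min()+2].mean(0),c[c[:,0]>c[:,0].max()-2].mean(0)]
    return [np.round(ray(a,p,.0378)[:2]*1000,1).tolist() for p in q]
for f in('scene0','s2','s3'): print(f,'red',ends(f,'r'))
for f in('scene0','s3'): print(f,'green',ends(f,'g'))
E
```

```text
scene0 red [[604.0, -88.2], [623.6, 17.7]]
s2 red [[617.9, 18.4], [631.2, 124.1]]
s3 red [[615.2, 23.3], [630.3, 128.6]]
scene0 green [[531.3, -62.1], [531.3, -62.1]]
s3 green [[532.5, -57.8], [530.4, -52.6]]
```

The red rod moved 4.5–4.9 mm after the earlier picture, against 4.7 mm of tool travel to contact, so it stayed at the stop. The green mask failed. By eye, its ends were at columns 211 and 269 before and are at 211 and 269 now.

```bash
python3 -c "
from plant import *
print(hand_in())"
```

```text
the job is handed in; nothing more can be done
None
```

I pushed the red candle about 112 mm along its groove with the closed fingers until it touched the yellow stop. I then backed the fingers straight off, raised the arm clear and handed in at about 7 s.

**Contact:** the force rose to about 9 N at the stop position I had worked out beforehand. After I backed off, the picture showed the rod had moved 4.5–4.9 mm since the previous picture. The tool moved 4.7 mm to contact over the same stretch, so the rod did not rebound measurably. Both views show the rod in its groove with its end at the stop.

**Green candle:** its ends sit at the same image columns as before, about 211 and 269. I read these by eye, because the colour mask for green failed in the last numeric check.

**Disagreement:** the scene and wrist views differed by 4–5 mm on where the stop is. I settled that by touch.

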